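# Set and lock the length stop of a packing gauge

### The arm

A 6-joint arm with a two-finger parallel gripper is mounted at the origin on a cart in front of the work surface, level with it; the furniture and walls round the work are solid. World frame = base frame: x ahead of the robot, y to its left, z up, the work surface at z = 0. Lengths are in m, angles in rad, forces in N, time in s.
With the tool pointing down it reaches from about 0.275 to 0.825 m from the base axis. Payload 4.9 kg.
Tool frame: the origin (TCP) lies midway between the tips of the shut fingers; the grasp point (between the pads) lies 19 mm behind it (grip_point_offset is the distance from the TCP to the grasp point, in m); z points along the fingers, x is the direction in which the jaws open and shut, and the axes are right-handed (so a half turn about z gives the same grasp; the last joint's range is limited). The gripper opens to 85 mm and grips with 20 to 120 N. Pads are 22 mm wide; open, the fingers measure 114 mm over their backs; the gripper's body (76 mm by 85 mm) begins 54 mm behind the grasp point. The pads swing forward as they close: fully open they stand 13 mm farther back than shut.
Start: joints at [1.17, 0.326, -0.193, 1.052, 0, 1.437], TCP at [0.145, 0.531, 0.231] pointing down, gripper open.
Joint ranges: [-2.65, 2.65], [-0.97, 1.79], [-1.3, 1.35], [-1.93, 2.1], [-1.47, 1.37], [-3.14, 3.14]. Speed limits (rad/s): [2.57, 2.57, 3.14, 3.14, 3.14, 3.14].

### API

Orientations are given as a rotation vector (axis times angle).
In Python, from cell import * gives the robot as it stands. Calls block until the motion is done:
- movep(position, orientation): joint-space move of the TCP to a pose.
- move_l(position, velocity=0.15, rot=None, until_force=None): straight line of the TCP; rot=None keeps the orientation; velocity is the mean speed in m/s. With until_force (N) it stops when the force on the tool has changed by that much, and returns True; else False.
- set_joints(angles): joint-space move.
- let_go() and grab(newtons=None): open the fingers fully, or close them until they stop; newtons is the grip in N (None keeps the last).
- sleep(seconds).
- ik(position, orientation): joint angles nearest the present ones, or None.
- get_state(): the state.
- grab_frame(name): name is "scene" or "side" or "wrist"; returns a dict with "img" (420x560x3 uint8, red, green, blue), "fx", "fy", "cx", "cy" (pixels), "k1" (the pictures are not rectified: a ray, as slopes to the right and down, at radius r is drawn at 1 + k1 r^2 times it, then the intrinsics apply), "cam_to_world" (4x4, takes a point from camera to world coordinates); the wrist camera has in their place "T_tool_cam" (4x4, takes a point from camera to tool coordinates, whose origin is the TCP and whose axes are the tool frame's). Camera axes: x right, y down, z forward; pixel columns grow to the right and rows downward; lengths in m; the calibration is good to about 2 mm. A picture is of the moment at which its call begins: read the wrist's pose just before it. There is no depth.
A pose or a line that the arm cannot do raises MotionError and nothing moves.
- sign_off(): hands the job in, once; it reports no verdict.
Trained networks look in the newest picture that a camera, given by its name, has taken for a name from the list of things; names that differ only in an ending like _2 or _b are one class to them, and where a whole thing is asked for, a point or a joint stands for the part that bears it (a point fixed in the world has none). Each returns a list of dicts, best first, with "score" (0 to 1); they miss things now and then, are a little off and sometimes report something else, mostly with a low value. They report only what shows in the picture. A call takes as long as a camera call. They do not tell look-alikes from the thing itself.
- spot_in(camera, name): "centre" ([column, row] in pixels, amid what is visible of it).
- silhouettes(camera, name): "mask" (420x560 bool, what is visible of it) and "centre" ([column, row] in pixels, amid what is visible of it).
- tip_of(camera, name): "centre" ([column, row] in pixels: a listed point, or the origin of a listed thing).
The state is a dict: "clock": time; "q": joint angles; "joint_velocities": joint speeds; "tau": joint torques, N m; "position": TCP position; "eef_rot": TCP orientation; "contact_force": force on the tool from outside, world axes, zero at the start; "wrist_torque": the same for the moment, N m; "finger_gap": opening from 0.0 (shut) to 1.0 (fully open).
Only numpy, scipy, OpenCV 4.12 (cv2) and the standard library are available. Lean on these libraries where they do the work, as an engineer would, in place of code of your own. Each camera call takes 0.05 s, during which the arm holds its last target.

### The job

Set the length gauge to the wrapped soap bar that stands on its long edge: put the bar, still standing on its long edge, lengthwise into the gauge's channel between the end block and the sliding stop, and with the cam lever still up slide the stop along until the bar is held snugly between stop and end block. Then flip the stop's cam lever fully over until it lies flat, so that the stop is locked, and let go. Leave the other things on the table where they are.

Things in the scene. Friction and masses are not known exactly. Their poses are not given: they have to be found in the camera images.
- gauge: Length gauge, fixed to the table: plywood bed, x from -50 to +55 mm, y from -175 to +165 mm, top 12 mm above the table. Origin at table height; y runs along channel and rail to the end block, x points away from the robot. Aluminium rail on the bed: 24 mm wide, centre line x = +28 mm, top z = 32 mm. The end block's face is at y = +140 mm; block: x -30 to +45 mm, top z = 54 mm.
- channel (a point): Point on the channel floor, 12 mm above the table, on the channel's centre line (gauge x = -3 mm, y = +90 mm, i.e. 50 mm from the end block's face). The channel is 38 mm wide: from a low wooden lip on the robot's side (top z = 20 mm) to the rail's side. Axes as the gauge's.
- bar: Plain cream wrapped soap bar without sleeve, a block 80 mm long (its x axis) x 26 mm thick (its y axis) x 68 mm high, standing on its long edge on the table, about 0.13 kg. Origin: centre of its underside. Grasp it across the 26 mm thickness.
- end_face (a point): Centre of the end block's face that closes the channel, 32 mm above the table; its axes are the gauge's.
- stop (a joint): Travel of the aluminium sliding stop along the rail towards the end block, m: clear gap between stop face and end block = 0.170 minus this value. 0 to 0.045 at the start; about 0.090 when it holds the 80 mm bar against the end block. About 2 N slides it while the lever is up; with the lever over, the cam clamps it on the rail.
- stop_face (a point): Centre of the stop's face towards the bar, 32 mm above the table; axes as the gauge's. The face is 30 mm high (z 14 to 44 mm) and reaches across the channel.
- stop_tab (a point): On the back face of the stop's upright thumb tab, over the rail's centre line, 105 mm behind the stop face (gauge y = -135 mm plus the stop's travel), 60 mm above the table: push here towards the end block. Axes as the gauge's. The tab is 34 mm wide (x), 12 mm thick (y), z 34 to 76 mm above the table.
- lever (a joint): Angle of the black cam lever on the stop, rad: 0 = up, leaning 0.2 rad back from vertical (towards gauge +x); 0.2 = vertical; flips over towards gauge -x (the robot); fully locked, about level, at its end stop 1.75. 0 to 0.3 at the start. Stays where it is left; the cam presses on the rail from about 0.8; the flip takes up to about 2.5 N near the tip.
- lever_hinge (a point): Point on the lever's hinge axis, in the lever's middle plane, 38 mm behind the stop face, 46 mm above the table. Axes as the gauge's; the hinge axis is its y axis.
- lever_tip (a point): End of the lever, 90 mm from the hinge. The lever is a straight black paddle 10 mm thick, 22 mm wide over its outer 40 mm and 14 mm below that; two cheeks enclose its lowest 15 mm.
- flat_bar: Bystander: soap bar lying flat, 80 x 68 x 26 mm with loose wrap ends, near the table's front edge. Origin under it. To be left alone.
- blanks: Bystander: white bundle of paper sleeve blanks, 130 x 66 x 30 mm, behind the gauge. Origin under it. To be left alone.
- tape: Bystander: roll of packing tape lying flat, 108 mm across, 48 mm high, to the right of the gauge. Origin under it. To be left alone.
- glue: Bystander: glue stick standing upright, 27 mm across, 97 mm high, between the bar and the flat bar. Origin under it. To be left alone.
- bowl: Bystander: grey steel bowl with trimmings, 121 mm across, 37 mm high, left of the gauge. Origin under it. To be left alone.
There are look-alikes about, which are no part of the job. What is shaped like the bar but turquoise is not meant.

How it is judged:
By the outcome, as a careful person would: the job done as asked, in the order asked, and still so for the second after the job is handed in, with the robot touching nothing.
It also fails if it takes over 64 s, if anything falls off the work surface, if the arm or the gripper's body presses on something with over 40 N, if the wrist force passes 120 N, or if a joint passes its speed limit or range.

## Working session

There is one attempt and no reset: what is moved stays moved. The work goes in short steps, each a Python script; the robot and the scene stay as the last script left them, time stands still between calls to the robot, and variables do not carry over. Pictures are saved under pics/ and viewed, and the job is handed in when it is done.

```bash
ls; mkdir -p pics; cat > h.py <<'E'
from cell import *
import numpy as np, cv2
from scipy.spatial.transform import Rotation as R
def snap(cam,fn=None):
    f=grab_frame(cam)
    if fn: cv2.imwrite('pics/'+fn,f['img'][:,:,::-1])
    return f
def camT(f,st=None):
    if 'cam_to_world' in f: return np.array(f['cam_to_world'])
    T=np.eye(4);T[:3,:3]=R.from_rotvec(st['eef_rot']).as_matrix();T[:3,3]=st['position']
    return T@np.array(f['T_tool_cam'])
def ray(f,px,T):
    u=(px[0]-f['cx'])/f['fx'];v=(px[1]-f['cy'])/f['fy']
    rd=np.hypot(u,v);r=rd
    for _ in range(30): r=rd/(1+f['k1']*r*r)
    s=r/rd if rd>0 else 1
    return T[:3,3],T[:3,:3]@np.array([u*s,v*s,1])
def onz(f,px,z,T):
    o,d=ray(f,px,T);return o+d*(z-o[2])/d[2]
def proj(f,P,T):
    c=np.linalg.inv(T)@np.append(P,1);u,v=c[:2]/c[2];k=1+f['k1']*(u*u+v*v)
    return np.array([f['fx']*u*k+f['cx'],f['fy']*v*k+f['cy']])
def tri(rays):
    A=np.zeros((3,3));b=np.zeros(3)
    for o,d in rays:
        d=d/np.linalg.norm(d);M=np.eye(3)-np.outer(d,d);A+=M;b+=M@o
    return np.linalg.solve(A,b)
E
python3 - <<'E'
from h import *
st=get_state();print(st['clock'],st['position'],st['eef_rot'],st['finger_gap'])
for c in ['scene','side','wrist']:
    f=snap(c,c+'0.png');T=camT(f,st);print(c,T[:3,3].round(3),T[:3,2].round(2),f['fx'],f['k1'])
    for n in ['channel','end_face','stop_face','stop_tab','lever_hinge','lever_tip','bar']:
        for d in tip_of(c,n)[:3]: print(n,np.round(d['centre'],1),round(d['score'],2),end=' | ')
        print()
E
```

```text
pics
0.0 [0.14474483 0.52999682 0.23049377] [ 2.49642444e+00  1.90574858e+00 -2.37669536e-03] 1.0023065843930494
scene [-0.376 -0.838  0.634] [ 0.71  0.58 -0.4 ] 453.67212105263116 -0.14546875114089464
channel [209.  210.8] 0.94 | 
end_face [201.6 197. ] 0.71 | end_face [250.4 280.8] 0.2 | 
stop_face [231.  209.2] 0.9 | 
stop_tab [265.4 207.5] 0.98 | 
lever_hinge [250.5 210.2] 0.83 | 
lever_tip [246.1 179.2] 0.51 | 
bar [407.  308.3] 0.91 | bar [360.5 307.1] 0.85 | bar [325.8 292.1] 0.83 | 
side [-0.047 -1.254  1.091] [ 0.37  0.71 -0.6 ] 484.981965524841 0.032944723733655694
channel [248.8 190.6] 0.84 | 
end_face [242.3 178.8] 0.62 | 
stop_face [270.3 176.8] 0.68 | stop_face [260.3 196.4] 0.65 | 
stop_tab [280.9 200.6] 0.93 | 
lever_hinge [271.8 198. ] 0.94 | lever_hinge [281.2 200.2] 0.6 | 
lever_tip [269.2 176.2] 0.45 | lever_tip [260.2 202. ] 0.22 | 
bar [334.7 328.5] 0.89 | bar [284.  292.5] 0.7 | bar [301.3 320.6] 0.68 | 
wrist [0.074 0.55  0.374] [ 0.28 -0.08 -0.96] 374.99902210391366 -0.09201975992686878
```

View pics/scene0.png

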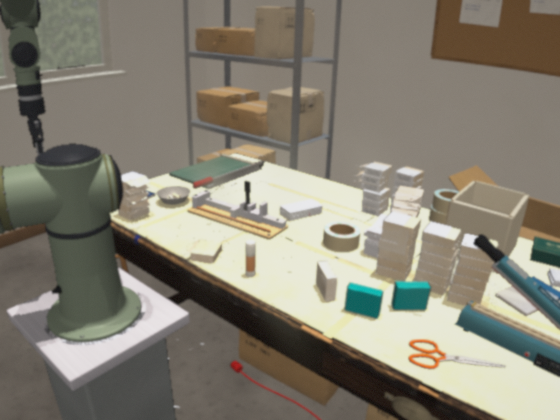

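View pics/side0.png

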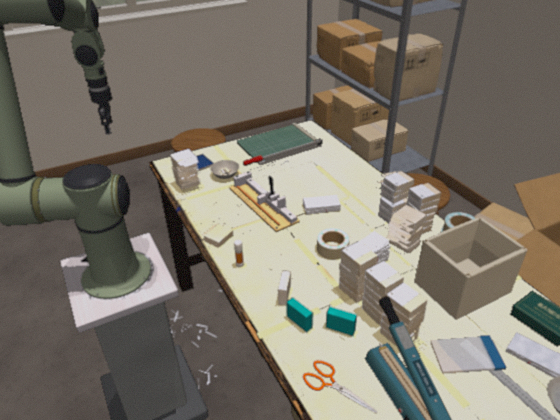

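View pics/wrist0.png

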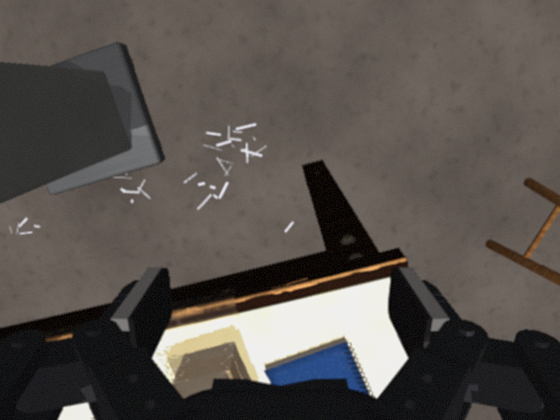

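Candidates for the bar:
- The cream block standing at scene (326,280) / side (284,288).
- Two turquoise blocks at scene (364,300) and (411,296), which are look-alikes.
- The flat bar at scene (206,252).
- Stacks of white bars behind, such as scene (398,245).

I choose the cream one that stands alone. Next is a coarse fix and a close crop.

```bash
python3 - <<'E'
from h import *
fs=snap('scene');fd=snap('side');Ts=camT(fs);Td=camT(fd)
for n,a,b,z in [('channel',(209,210.8),(248.8,190.6),.012),('end_face',(201.6,197),(242.3,178.8),.032),('stop_face',(231,209.2),(260.3,196.4),.032),('tab',(265.4,207.5),(280.9,200.6),.06),('hinge',(250.5,210.2),(271.8,198),.046),('tip',(246.1,179.2),(269.2,176.2),.13),('bar',(325.8,292.1),(284,292.5),0)]:
    print(n,tri([ray(fs,a,Ts),ray(fd,b,Td)]).round(3),onz(fs,a,z,Ts).round(3),onz(fd,b,z,Td).round(3))
for c,f,(x,y) in [('s',fs,(325,280)),('d',fd,(284,288))]:
    cv2.imwrite(f'pics/crop_{c}.png',cv2.resize(f['img'][y-35:y+35,x-45:x+45,::-1],None,fx=7,fy=7))
a=cv2.resize(fs['img'][170:250,160:310,::-1],None,fx=5,fy=5);cv2.imwrite('pics/crop_g.png',a)
E
```

```text
channel [ 0.576  0.24  -0.011] [0.544 0.206 0.012] [0.562 0.205 0.012]
end_face [0.558 0.255 0.042] [0.576 0.278 0.032] [0.564 0.266 0.032]
stop_face [0.576 0.131 0.028] [0.572 0.13  0.032] [0.573 0.121 0.032]
tab [0.607 0.014 0.065] [0.612 0.016 0.06 ] [0.61  0.024 0.06 ]
hinge [0.599 0.072 0.041] [0.587 0.057 0.046] [0.597 0.072 0.046]
tip [0.593 0.08  0.142] [0.618 0.106 0.13 ] [0.6   0.093 0.13 ]
bar [ 0.428 -0.341  0.003] [ 0.428 -0.344  0.   ] [ 0.431 -0.332  0.   ]
```

View pics/crop_s.png

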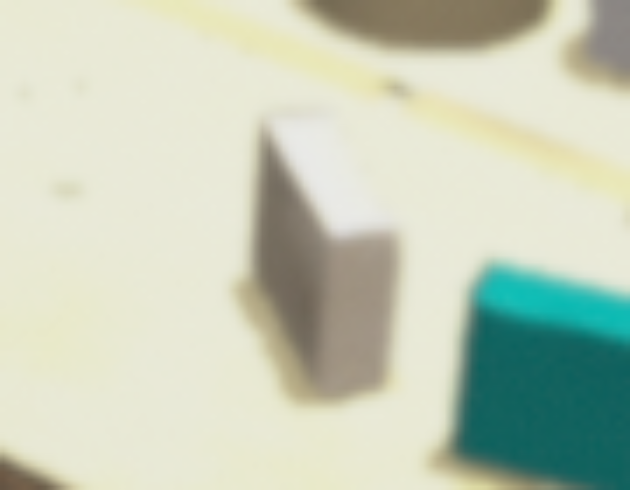

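View pics/crop_g.png

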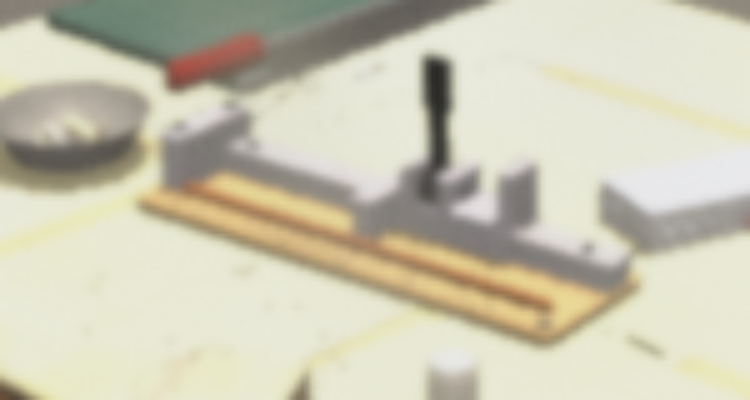

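The crop shows a plain cream block with no sleeve, standing on its long edge, at scene (326,280). The turquoise block next to it sits about 40 px to the right. Next I take wrist views of the gauge and the bar.

```bash
cat >> h.py <<'E'
def down(psi): return (R.from_euler('z',psi)*R.from_euler('x',np.pi)).as_rotvec()
E
python3 - <<'E'
from h import *
f=grab_frame('wrist');print(np.array(f['T_tool_cam']).round(4).tolist(),f['fy'],f['cx'],f['cy'])
for psi in [0,np.pi/2,np.pi,-np.pi/2]:
    for p in [(.57,.17,.3),(.43,-.34,.3),(.43,-.34,.04)]:
        q=ik(p,down(psi));print(psi,p,None if q is None else np.round(q,2))
E
```

```text
[[1.0, -0.0001, -0.0009, -0.0001], [0.0003, 0.9578, 0.2875, -0.0739], [0.0008, -0.2875, 0.9578, -0.1435], [0.0, 0.0, 0.0, 1.0]] 374.99902210391366 279.5946005508698 203.8626839155099
0 (0.57, 0.17, 0.3) [0.17 0.38 0.06 1.25 0.   1.74]
0 (0.43, -0.34, 0.3) [-0.8   0.29 -0.07  1.21  0.    0.77]
0 (0.43, -0.34, 0.04) [-0.8   0.52 -0.43  0.61  0.    0.77]
1.5707963267948966 (0.57, 0.17, 0.3) [0.17 0.38 0.06 1.25 0.   0.17]
1.5707963267948966 (0.43, -0.34, 0.3) [-0.8   0.29 -0.07  1.21  0.   -0.8 ]
1.5707963267948966 (0.43, -0.34, 0.04) [-0.8   0.52 -0.43  0.61  0.   -0.8 ]
3.141592653589793 (0.57, 0.17, 0.3) [ 0.17  0.38  0.06  1.25  0.   -1.41]
3.141592653589793 (0.43, -0.34, 0.3) [-0.8   0.29 -0.07  1.21  0.   -2.37]
3.141592653589793 (0.43, -0.34, 0.04) [-0.8   0.52 -0.43  0.61  0.   -2.37]
-1.5707963267948966 (0.57, 0.17, 0.3) [ 0.17  0.38  0.06  1.25  0.   -2.98]
-1.5707963267948966 (0.43, -0.34, 0.3) [-0.8   0.29 -0.07  1.21  0.    2.34]
-1.5707963267948966 (0.43, -0.34, 0.04) [-0.8   0.52 -0.43  0.61  0.    2.34]
```

```bash
python3 - <<'E'
from h import *
movep((.57,.13,.28),down(np.pi/2))
st=get_state();f=snap('wrist','wg.png');T=camT(f,st);print(st['clock'],T[:3,3].round(3))
for n in ['channel','end_face','stop_face','stop_tab','lever_hinge','lever_tip','stop']:
    fn=tip_of if n!='stop' else spot_in
    for d in fn('wrist',n)[:2]: print(n,np.round(d['centre'],1),round(d['score'],2),end=' | ')
    print()
np.savez('wg.npz',T=T)
E
```

```text
3.45 [0.496 0.131 0.423]
channel [345.9 151.3] 0.67 | 

stop_face [269.6 160.4] 0.93 | 

lever_hinge [233.1 198.3] 0.58 | 
lever_tip [221.2 223.1] 0.92 | 
stop [225.3 198.1] 0.62 |
```

View pics/wg.png

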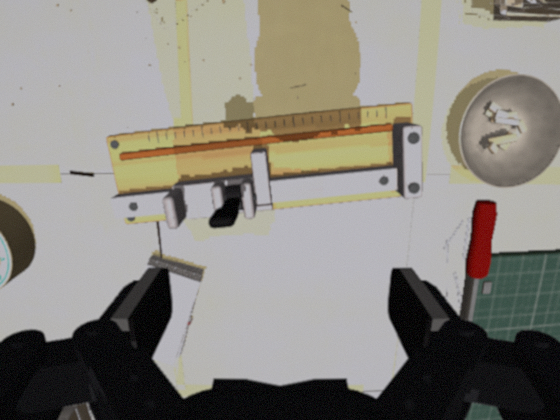

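```bash
python3 - <<'E'
import cv2
a=cv2.imread('pics/wg.png')
b=cv2.resize(a[90:240,95:275],None,fx=4.4,fy=4,interpolation=cv2.INTER_CUBIC)
cv2.imwrite('pics/wgL.png',cv2.resize(a[90:240,95:255],None,fx=4,fy=4,interpolation=cv2.INTER_CUBIC))
cv2.imwrite('pics/wgR.png',cv2.resize(a[90:240,240:440],None,fx=4,fy=4,interpolation=cv2.INTER_CUBIC))
E
```

```text
(no output)
```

View pics/wgL.png

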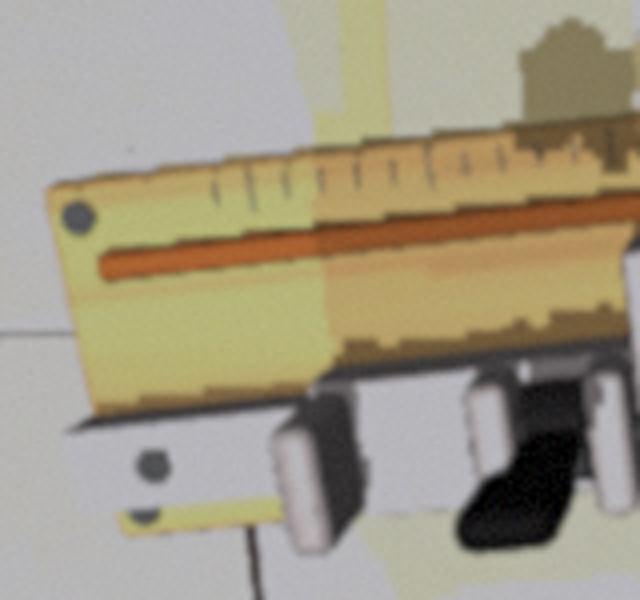

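View pics/wgR.png

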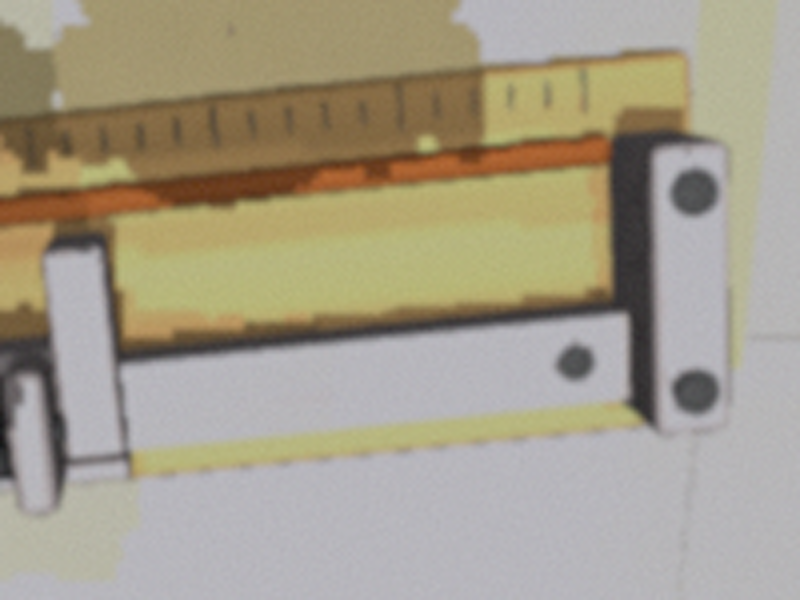

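```bash
python3 - <<'E'
from h import *
from scipy.optimize import least_squares
f=grab_frame('wrist');T=np.load('wg.npz')['T']
M=np.array([[-50,-175,12],[-50,165,12],[55,-175,12],[-30,140,54],[-30,165,54],[45,165,54],[45,140,54],[16,140,32],[40,140,32]])/1e3
P=np.array([[107,137],[411.25,103],[126.25,223.25],[403,127.5],[421.75,126.25],[422.5,197.5],[404.25,198],[397.5,168],[398,190.5]])
def W(s,m): 
    c,n=np.cos(s[2]),np.sin(s[2]);return np.array([s[0]+c*m[0]-n*m[1],s[1]+n*m[0]+c*m[1],m[2]])
def res(s): return np.concatenate([proj(f,W(s,m),T)-p for m,p in zip(M,P)])
r=least_squares(res,[.58,.12,0]);s=r.x;print(s,r.fun.reshape(-1,2).round(1).tolist())
np.save('g.npy',s)
Ri=np.array([[np.cos(s[2]),np.sin(s[2])],[-np.sin(s[2]),np.cos(s[2])]])
def G(px,z): w=onz(f,px,z,T);return (Ri@(w[:2]-s[:2])).round(4)
print('stop face',G((266.25,151.25),.044),G((271.3,203.75),.044))
print('tab top back', G((95+285/4,90+430/4),.076),G((95+300/4,90+550/4),.076))
print('tiptop',[G((95+x/4,90+y/4),.134) for x,y in [(460,540),(545,540)]],'hinge?',G((233.1,198.3),.046),'tip',G((221.2,223.1),.135))
E
```

```text
[0.572401   0.11454467 0.10612482] [[-3.0, -0.4], [0.7, -0.2], [-2.2, 1.9], [-1.3, -0.4], [4.9, -1.5], [4.1, 0.1], [-1.3, 2.1], [-1.3, 0.5], [-1.4, -0.4]]
stop face [-0.0182  0.0045] [0.0376 0.0034]
tab top back [ 0.0112 -0.0956] [ 0.0421 -0.0978]
tiptop [array([ 0.0239, -0.0439]), array([ 0.0257, -0.0264])] hinge? [ 0.0269 -0.0356] tip [ 0.0229 -0.0342]
```

```bash
python3 - <<'E'
from h import *
from scipy.optimize import least_squares
f=grab_frame('wrist');T=np.load('wg.npz')['T']
M=np.array([[-50,-175,12],[-50,165,12],[55,-175,12],[-30,140,54],[45,140,54],[16,140,32],[40,140,32]])/1e3
P=np.array([[107,137],[411.25,103],[126.25,223.25],[403,127.5],[404.25,198],[397.5,168],[398,190.5]])
def W(s,m): 
    c,n=np.cos(s[2]),np.sin(s[2]);return np.array([s[0]+c*m[0]-n*m[1],s[1]+n*m[0]+c*m[1],m[2]])
def res(s): return np.concatenate([proj(f,W(s,m),T)-p for m,p in zip(M,P)])
r=least_squares(res,[.58,.12,0]);s=r.x;print(s,r.fun.reshape(-1,2).round(1).tolist())
np.save('g.npy',s)
Ri=np.array([[np.cos(s[2]),np.sin(s[2])],[-np.sin(s[2]),np.cos(s[2])]])
def G(px,z): w=onz(f,px,z,T);return (Ri@(w[:2]-s[:2])).round(4)
print('stop face',G((266.25,151.25),.044),G((271.3,203.75),.044))
print('tab top back', G((95+285/4,90+430/4),.076),G((95+300/4,90+550/4),.076))
print('tiptop',[G((95+x/4,90+y/4),.134) for x,y in [(460,540),(545,540)]],'hinge?',G((233.1,198.3),.046),'tip',G((221.2,223.1),.135))
# bar view
# bar long axis ~? aim at (.428,-.34)
movep((.428+.005,-.34+.0,.28),down(0))
st=get_state();f=snap('wrist','wb.png');T=camT(f,st);print(st['clock'],T[:3,3].round(3));np.savez('wb.npz',T=T)
print(tip_of('wrist','bar'))
d=silhouettes('wrist','bar')
for k in d: print(k['score'],k['centre'],k['mask'].sum())
E
```

```text
[0.57208104 0.11602713 0.10646599] [[-1.7, -0.6], [2.0, -0.5], [-1.0, 1.6], [0.2, -0.8], [0.2, 1.7], [0.1, 0.1], [-0.0, -0.8]]
stop face [-0.0181  0.003 ] [0.0378 0.0019]
tab top back [ 0.0113 -0.0971] [ 0.0422 -0.0993]
tiptop [array([ 0.024 , -0.0454]), array([ 0.0258, -0.0279])] hinge? [ 0.0271 -0.0371] tip [ 0.023  -0.0357]
5.7333 [ 0.433 -0.266  0.424]
[{'centre': [271.6, 162.5], 'score': 0.91}, {'centre': [262.0, 250.9], 'score': 0.79}, {'centre': [334.3, 303.7], 'score': 0.62}]
0.86 [261.8, 263.0] 2576
0.7 [270.5, 169.8] 2541
0.6 [336.3, 320.4] 2622
```

View pics/wb.png

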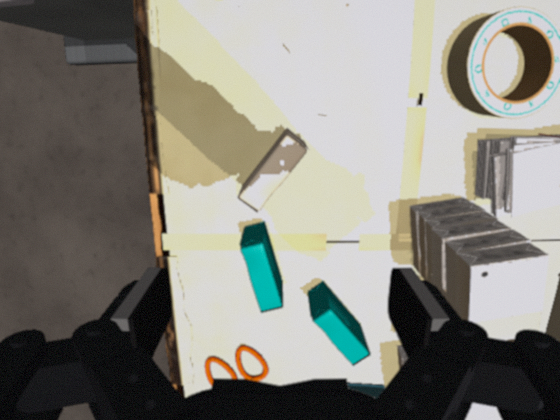

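```bash
python3 - <<'E'
import cv2
a=cv2.imread('pics/wb.png')
cv2.imwrite('pics/wbz.png',cv2.resize(a[115:225,220:330],None,fx=5,fy=5,interpolation=cv2.INTER_CUBIC))
E
```

```text
(no output)
```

View pics/wbz.png

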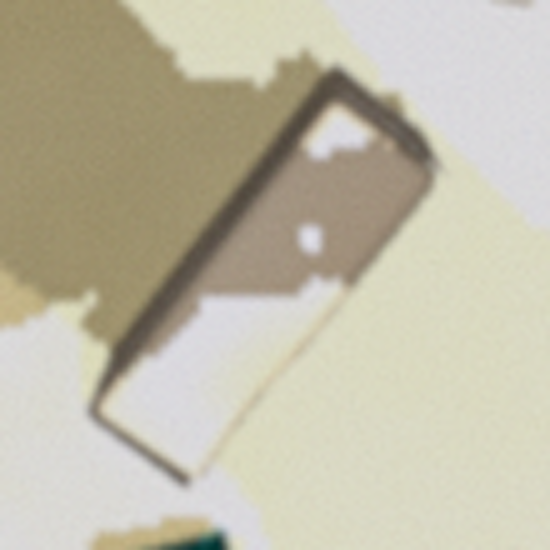

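```bash
python3 - <<'E'
from h import *
f=grab_frame('wrist');T=np.load('wb.npz')['T']
C=np.array([(332,100),(432,175),(196,482),(98,408)])/5+[220,115]
w=np.array([onz(f,p,.068,T)[:2] for p in C]);print(w.round(4))
print([np.linalg.norm(w[i]-w[(i+1)%4]).round(4) for i in range(4)])
c=w.mean(0);l=(w[0]+w[1]-w[2]-w[3]);a=np.arctan2(l[1],l[0]);print(c,a,l/2)
g=np.load('g.npy')
for psi in [a-np.pi/2,a+np.pi/2]:print(psi,ik((*c,.05),down(psi)))
for psi in [g[2],g[2]+np.pi]:print(psi,ik((.55,.2,.06),down(psi)))
np.save('b.npy',[c[0],c[1],a])
E
```

```text
[[ 0.4391 -0.3054]
 [ 0.4582 -0.3195]
 [ 0.4125 -0.381 ]
 [ 0.3934 -0.3657]]
[np.float64(0.0238), np.float64(0.0766), np.float64(0.0245), np.float64(0.0757)]
[ 0.42580945 -0.34289466] 0.9261398388047543 [0.04575506 0.06086013]
-0.6446564879901423 [-8.12984280e-01  5.08723313e-01 -4.30415779e-01  6.31657234e-01
 -4.44089210e-16  1.40246853e+00]
2.4969361655996507 [-0.81298428  0.50872331 -0.43041578  0.63165723  0.         -1.73912412]
0.10646598533225206 [ 0.22267567  0.5529514  -0.31476528  0.70307964  0.          1.68700601]
3.2480586389220454 [ 0.22267567  0.5529514  -0.31476528  0.70307964  0.         -1.45458664]
```

```bash
cat >> h.py <<'E'
g=np.load('g.npy')
def GW(x,y,z):
    c,n=np.cos(g[2]),np.sin(g[2]);return np.array([g[0]+c*x-n*y,g[1]+n*x+c*y,z])
E
python3 - <<'E'
from h import *
c=np.load('b.npy');o=down(c[2]-np.pi/2)
movep((c[0],c[1],.14),o)
print(move_l((c[0],c[1],.029),.12,until_force=8))
st=get_state();print(st['position'],st['contact_force'])
grab(40);st=get_state();print(st['finger_gap'],st['finger_gap']*.085,st['position'],st['contact_force'])
f=snap('side','s1.png')
move_l((c[0],c[1],.2),.2);st=get_state();print(st['clock'],st['finger_gap'],st['contact_force'])
f=snap('wrist','w1.png')
f=snap('side','s2.png')
E
python3 -c "
import cv2
a=cv2.imread('pics/s2.png')[180:330,200:400];cv2.imwrite('pics/s2c.png',cv2.resize(a,None,fx=4,fy=4))"
```

```text
False
[ 0.42635479 -0.34343854  0.02979567] [ 0.17453869  0.2023114  -0.18357492]
0.30551244787682386 0.02596855806953003 [ 0.4259967  -0.34305167  0.02929265] [-0.56152568 -0.07203812  3.55181729]
9.2833 0.30750614285676275 [ 0.26956864  0.68414496 -1.08157686]
```

View pics/w1.png

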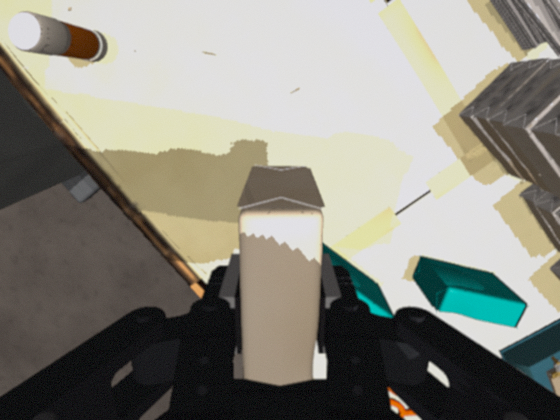

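View pics/s2c.png

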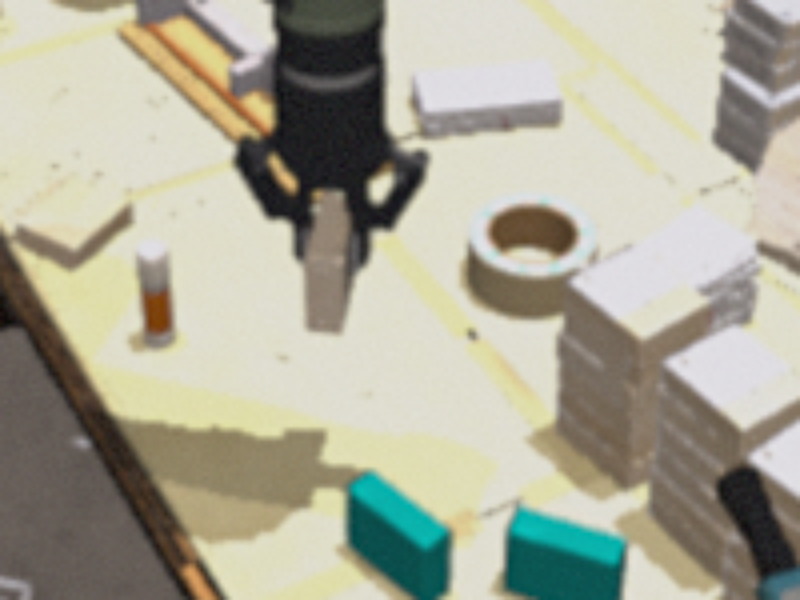

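```bash
python3 - <<'E'
from h import *
f=grab_frame('wrist');T=np.array(f['T_tool_cam'])
for dy in (-.045,-.04,-.035):
  for z in (-.039,.029): print(dy,z,proj(f,np.array([0.013,dy,z]),T).round(1),proj(f,np.array([-0.013,dy,z]),T).round(1))
E
python3 -c "
import cv2
a=cv2.imread('pics/w1.png')[150:250,220:340];cv2.imwrite('pics/w1c.png',cv2.resize(a,None,fx=6,fy=6))"
```

```text
-0.045 -0.039 [326.  192.5] [236.  192.5]
-0.045 0.029 [308.6 154.3] [252.5 154.3]
-0.04 -0.039 [325.4 209. ] [236.5 209. ]
-0.04 0.029 [308.4 164.9] [252.7 164.9]
-0.035 -0.039 [324.8 225. ] [237.1 225.1]
-0.035 0.029 [308.2 175.4] [252.9 175.4]
```

View pics/w1c.png

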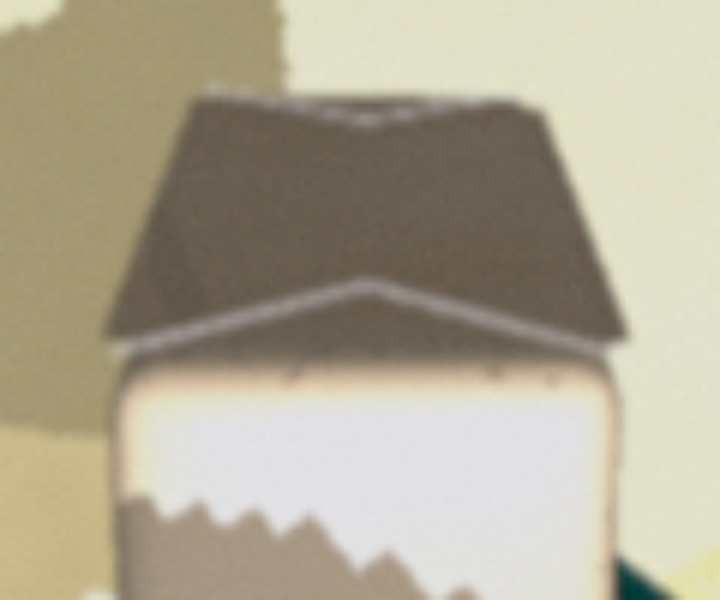

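```bash
python3 - <<'E'
from h import *
o=down(g[2])
movep(GW(-.003,.093,.22),o)
move_l(GW(-.003,.093,.105),.2)
st=get_state();print(st['clock'],st['position'],GW(-.003,.093,.105),st['contact_force'])
f=snap('wrist','w2.png');T=camT(f,st)
a=f['img'][:,:,::-1].copy()
for m in [(-.03,.14,.054),(.045,.14,.054),(-.022,.14,.012),(.016,.14,.012),(.016,.14,.032),(-.022,.133,.076),(.010,.133,.076),(-.016,.133,.076)]:
    p=proj(f,GW(*m),T);cv2.circle(a,tuple(int(round(v)) for v in p),3,(0,0,255),1)
cv2.imwrite('pics/w2o.png',a)
snap('side','s3.png')
E
```

```text
12.2 [0.56005953 0.20794511 0.10584789] [0.55921538 0.20818175 0.105     ] [ 0.156239    0.2609107  -1.39915434]
```

View pics/w2o.png

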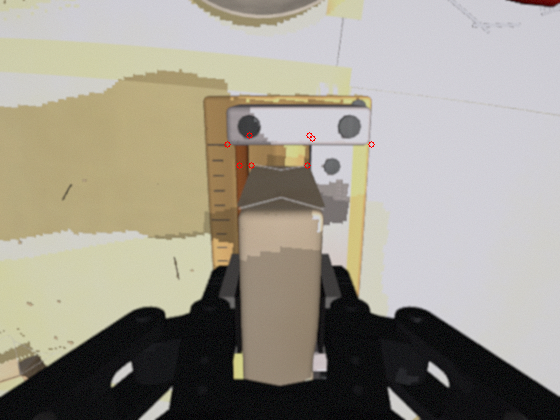

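```bash
python3 - <<'E'
from h import *
move_l(GW(-.003,.096,.06),.1)
r=move_l(GW(-.003,.096,.0385),.04,until_force=4)
st=get_state();print(r,st['clock'],st['position'],st['contact_force'])
r=move_l(GW(-.003,.104,st['position'][2]+.0005),.03,until_force=4)
st=get_state();print(r,st['position'],st['contact_force'],'gy',(R.from_euler('z',-g[2]).apply(st['position']-np.array([g[0],g[1],0]))))
snap('wrist','w3.png')
let_go();st=get_state();print(st['clock'],st['contact_force'])
p=st['position'];move_l((p[0],p[1],.18),.2)
f=snap('wrist','w4.png');snap('scene','sc4.png')
E
python3 -c "
import cv2
a=cv2.imread('pics/sc4.png')[150:260,150:320];cv2.imwrite('pics/sc4c.png',cv2.resize(a,None,fx=4.5,fy=4.5))"
```

```text
True 13.3833 [0.55921229 0.211196   0.04107241] [ 0.37364629 -0.17895861  3.12883329]
True [0.55870628 0.21387795 0.04115967] [-0.40401405 -2.06750752  3.54794767] gy [-0.00290091  0.09871804  0.04115967]
14.2833 [0.03292542 0.27964879 0.52070545]
```

View pics/w4.png

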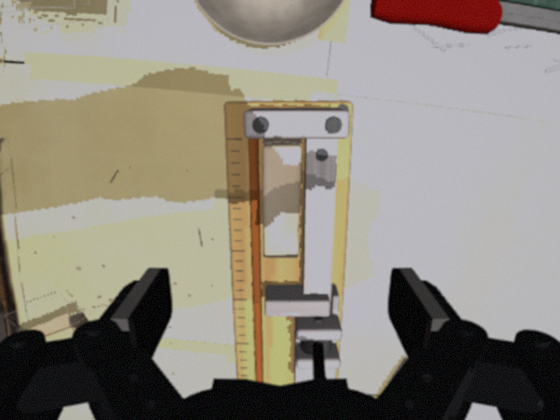

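View pics/sc4c.png

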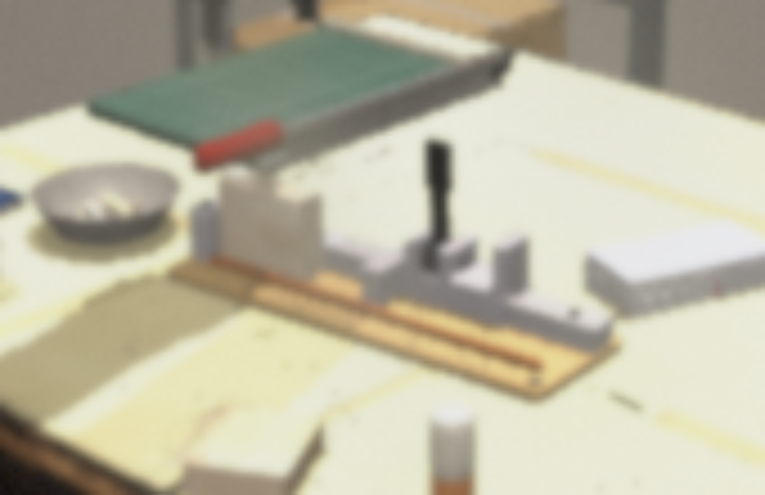

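```bash
cat >> h.py <<'E'
def gpos(p): return R.from_euler('z',-g[2]).apply(np.array(p)-np.array([g[0],g[1],0]))
E
python3 - <<'E'
from h import *
o=down(g[2]+np.pi)
p=get_state()['position'];move_l((p[0],p[1],.24),.25)
grab(20)
movep(GW(.028,-.15,.24),o)
move_l(GW(.028,-.15,.052),.2)
st=get_state();print(st['clock'],gpos(st['position']),st['contact_force'],st['finger_gap'])
snap('scene','sc5.png')
r=move_l(GW(.028,-.10,.052),.05,until_force=1.2)
st=get_state();print(r,gpos(st['position']),st['contact_force'])
E
python3 -c "
import cv2
a=cv2.imread('pics/sc5.png')[130:260,150:320];cv2.imwrite('pics/sc5c.png',cv2.resize(a,None,fx=4.5,fy=4.5))"
```

```text
20.45 [ 0.02896692 -0.15022268  0.05313263] [ 0.15577576  0.4311919  -0.11408645] 0.0002628020219793135
True [ 0.02734893 -0.11258906  0.05149362] [ 0.85428062 -0.22966251 -0.24467655]
```

View pics/sc5c.png

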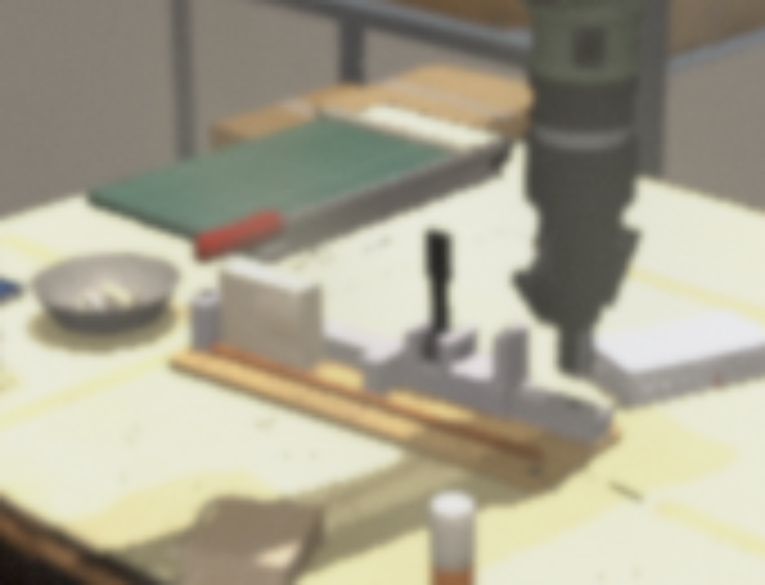

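Contact or close to it at y ≈ -0.1126 for the TCP, which agrees with a tab back at about -0.1025. Now the push.

```bash
python3 - <<'E'
from h import *
r=move_l(GW(.028,-.062,.052),.06,until_force=7)
st=get_state();print(r,gpos(st['position']),st['contact_force'])
if not r:
    r=move_l(GW(.028,-.043,.052),.03,until_force=6)
    st=get_state();print(r,gpos(st['position']),st['contact_force'],st['clock'])
snap('scene','sc6.png');snap('side','sd6.png')
E
python3 -c "
import cv2
a=cv2.imread('pics/sc6.png')[130:260,150:320];cv2.imwrite('pics/sc6c.png',cv2.resize(a,None,fx=4.5,fy=4.5))"
```

```text
False [ 0.02840761 -0.06182406  0.05224453] [-0.27598985  0.0142471  -0.35877772]
True [ 0.02810319 -0.05687995  0.05195026] [-0.12737773 -1.41450507  1.34716522] 22.6
```

View pics/sc6c.png

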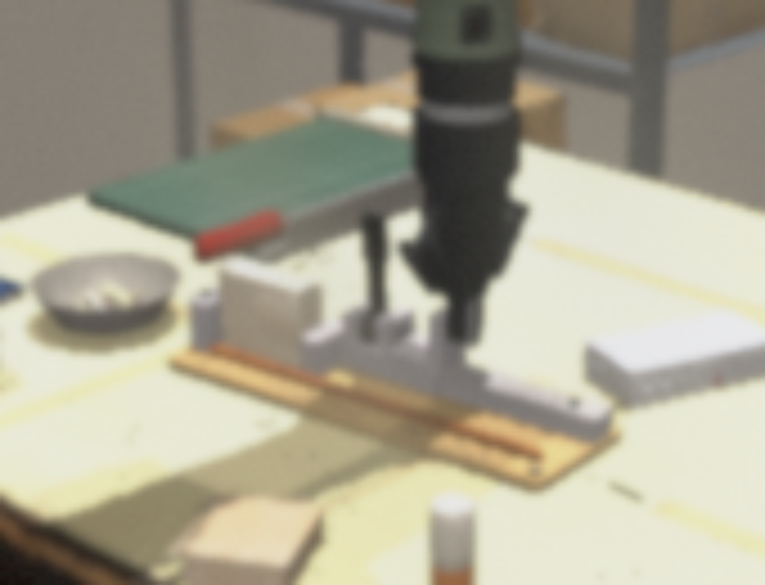

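```bash
python3 - <<'E'
from h import *
for _ in range(2):
    r=move_l(GW(.028,-.046,.052),.02,until_force=8)
    st=get_state();print(r,gpos(st['position']),st['contact_force'],st['clock'])
move_l(GW(.028,-.085,.052),.15)
move_l(GW(.028,-.11,.2),.25)
st=get_state();f=snap('wrist','w7.png');snap('side','sd7.png');print(st['clock'])
movep(GW(.03,.06,.26),down(g[2]+np.pi))
st=get_state();f=snap('wrist','w8.png');T=camT(f,st);a=f['img'][:,:,::-1].copy()
for t in [.088,.09,.092]:
  for x in (-.018,.038):
    p=proj(f,GW(x,-.03+t,.044),T);cv2.circle(a,tuple(int(round(v)) for v in p),2,(0,0,255),1)
cv2.imwrite('pics/w8o.png',a);print(st['clock'])
for n in ['lever_hinge','lever_tip','stop_face']: print(n,tip_of('wrist',n)[:2])
E
```

```text
True [ 0.02752498 -0.05699225  0.05126438] [-0.10658839 -1.13750469 -0.53738323] 22.9833
True [ 0.0272059  -0.05714283  0.05092034] [ 0.9076363  -0.51677665  0.6451653 ] 23.275
24.3583
25.2083
lever_hinge [{'centre': [281.6, 129.2], 'score': 0.83}]
lever_tip [{'centre': [289.8, 144.6], 'score': 0.91}]
stop_face [{'centre': [313.2, 165.6], 'score': 0.93}]
```

View pics/w8o.png

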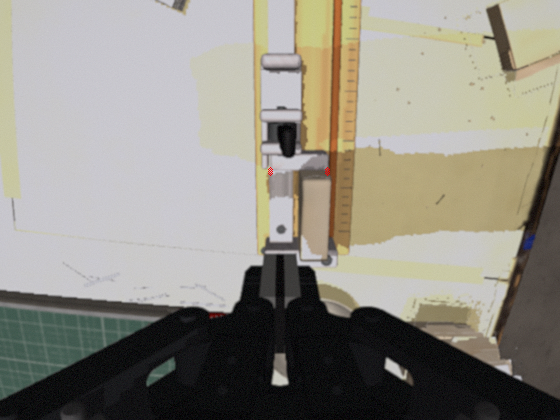

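```bash
python3 - <<'E'
from h import *
st=get_state();f=snap('wrist');T=camT(f,st)
print(gpos(onz(f,(281.6,129.2),.046,T)),gpos(onz(f,(289.8,144.6),.135,T)),gpos(onz(f,(313.2,165.6),.032,T)))
a=cv2.imread('pics/w8.png')[90:270,240:360];cv2.imwrite('pics/w8z.png',cv2.resize(a,None,fx=3.3,fy=3.3,interpolation=cv2.INTER_CUBIC))
fs=snap('side','sd8.png')
cv2.imwrite('pics/sd8z.png',cv2.resize(cv2.imread('pics/sd8.png')[150:250,200:330],None,fx=5,fy=5,interpolation=cv2.INTER_CUBIC))
E
```

```text
[0.02670112 0.01862597 0.046     ] [0.02155831 0.02109603 0.135     ] [-0.00505214  0.05615595  0.032     ]
```

View pics/w8z.png

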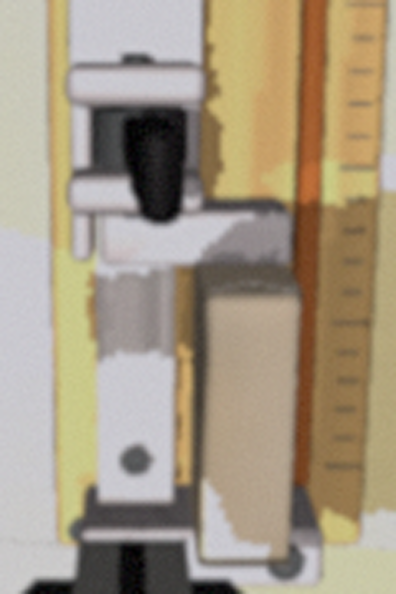

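View pics/sd8z.png

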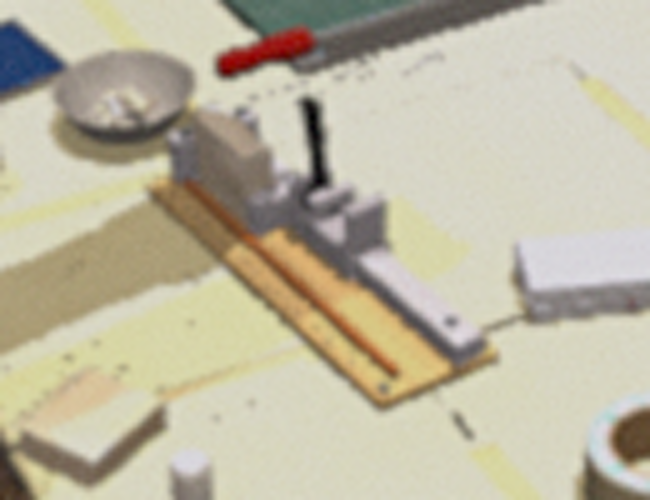

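```bash
python3 - <<'E'
from h import *
o=down(g[2]+np.pi)
yl=.0215;hx,hz,r,h=.028,.046,.065,.0145
movep(GW(.105,yl,.24),o)
move_l(GW(.105,yl,.105),.2)
st=get_state();print(st['clock'],gpos(st['position']),st['contact_force'])
def tgt(phi): return GW(hx-r*np.sin(phi)+.005*np.cos(phi)+h,yl,hz+r*np.cos(phi)+.005*np.sin(phi))
c=move_l(tgt(.0),.12,until_force=6);st=get_state();print('c',c,gpos(st['position']),st['contact_force'])
for phi in [.25,.5,.75]:
    c=move_l(tgt(phi),.08,until_force=15);st=get_state();print(phi,c,gpos(st['position']).round(4),st['contact_force'].round(1))
    if c: break
snap('scene','sc9.png');snap('side','sd9.png')
E
python3 -c "
import cv2
a=cv2.imread('pics/sc9.png')[130:260,150:320];cv2.imwrite('pics/sc9c.png',cv2.resize(a,None,fx=4.5,fy=4.5))"
```

```text
26.775 [0.10575811 0.02188217 0.10675847] [0.5986772  0.62320994 0.42150165]
c False [0.04882628 0.02153392 0.11227401] [ 0.26787341 -0.55100073 -0.8862747 ]
0.25 False [0.0317 0.0215 0.1102] [0.7 0.1 0.4]
0.5 False [0.0158 0.0215 0.1053] [-0.3 -0.6  0.2]
0.75 False [0.0019 0.0215 0.097 ] [ 0.4 -0.7  1. ]
```

View pics/sc9c.png

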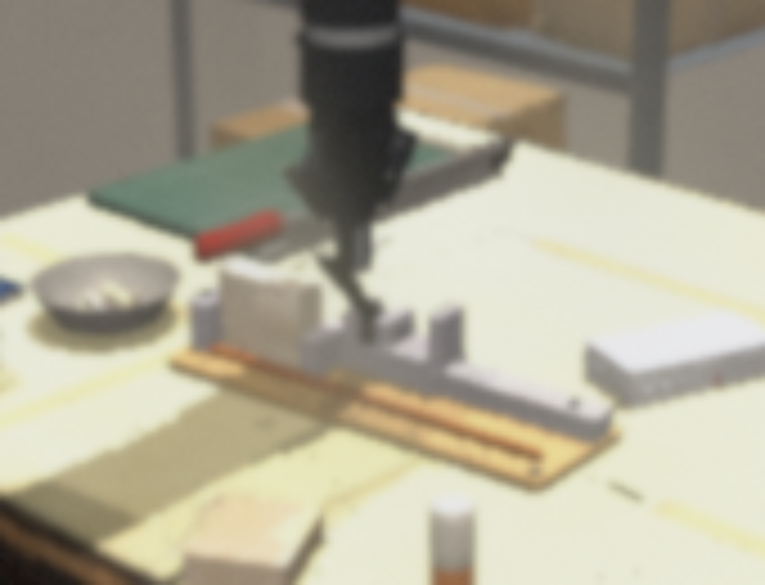

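The lever is following the fingers, about 40° over. I continue the arc.

```bash
python3 - <<'E'
from h import *
yl=.0215;hx,hz,r,h=.028,.046,.065,.0145
def tgt(phi): return GW(hx-r*np.sin(phi)+.005*np.cos(phi)+h,yl,hz+r*np.cos(phi)+.005*np.sin(phi))
ok=True
for phi in [.95,1.1,1.25,1.4]:
    c=move_l(tgt(phi),.08,until_force=15);st=get_state();print(phi,c,gpos(st['position']).round(4),st['contact_force'].round(1))
    if c: ok=False;break
if ok:
    p=GW(hx-.070,yl,.043)
    c=move_l(p,.04,until_force=14);st=get_state();print('end',c,gpos(st['position']).round(4),st['contact_force'].round(1),st['clock'])
snap('scene','sc10.png')
E
python3 -c "
import cv2
a=cv2.imread('pics/sc10.png')[130:260,150:320];cv2.imwrite('pics/sc10c.png',cv2.resize(a,None,fx=4.5,fy=4.5))"
```

```text
0.95 False [-0.0076  0.0215  0.0879] [-0.2  0.1 -0.1]
1.1 False [-0.0136  0.0215  0.0798] [-0.7 -0.3 -0.2]
1.25 False [-0.018   0.0215  0.071 ] [ 0.4 -0.1 -0.5]
1.4 False [-0.0211  0.0215  0.0618] [ 0.6 -0.2 -0.8]
end True [-0.0285  0.0212  0.0526] [0.5 0.1 5. ] 30.2167
```

View pics/sc10c.png

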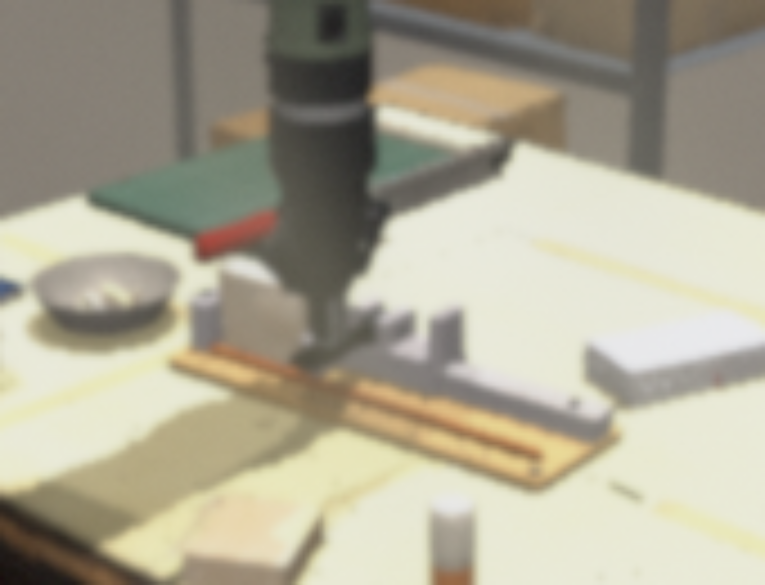

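```bash
python3 - <<'E'
from h import *
yl=.0215
move_l(GW(-.028,yl,.062),.1);move_l(GW(-.045,yl,.062),.1)
c=move_l(GW(-.045,yl,.040),.03,until_force=15);st=get_state();print('end',c,gpos(st['position']).round(4),st['contact_force'].round(1),st['clock'])
move_l(GW(-.045,yl,.16),.2)
o=down(g[2]+np.pi)
movep(GW(.0,.09,.26),o)
st=get_state();f=snap('wrist','w11.png');T=camT(f,st);print(st['clock'])
for n in ['lever_hinge','lever_tip','stop_face']:
    print(n,[(d['centre'],d['score']) for d in tip_of('wrist',n)[:2]])
    for d in tip_of('wrist',n)[:1]:print(gpos(onz(f,d['centre'],{'lever_hinge':.046,'lever_tip':.048,'stop_face':.032}[n],T)).round(4))
a=f['img'][:,:,::-1].copy()
cv2.imwrite('pics/w11z.png',cv2.resize(a[60:290,180:400],None,fx=2.6,fy=2.6,interpolation=cv2.INTER_CUBIC))
a=snap('scene')['img'][130:260,150:320,::-1];cv2.imwrite('pics/sc11c.png',cv2.resize(a,None,fx=4.5,fy=4.5))
E
```

```text
end True [-0.0443  0.0215  0.0525] [-2.5 -0.1 11.2] 31.2917
32.5667
lever_hinge [([247.3, 96.6], 0.87)]
[0.0276 0.0206 0.046 ]
lever_tip [([349.3, 97.2], 0.82), ([496.9, 15.9], 0.53)]
[-0.066   0.0208  0.048 ]
stop_face []
```

View pics/w11z.png

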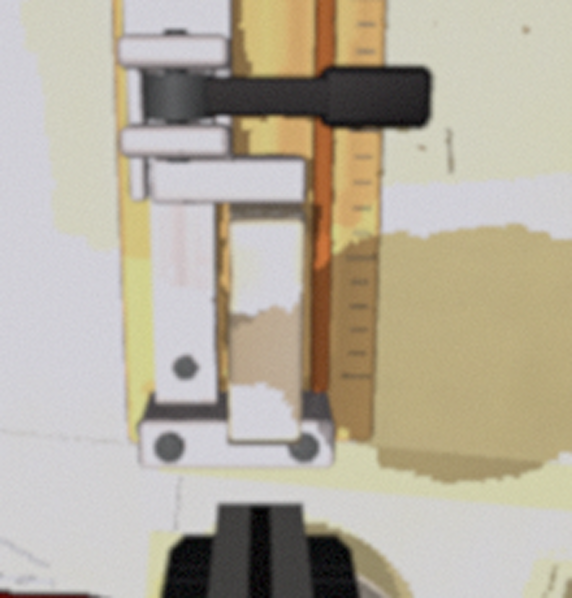

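View pics/sc11c.png

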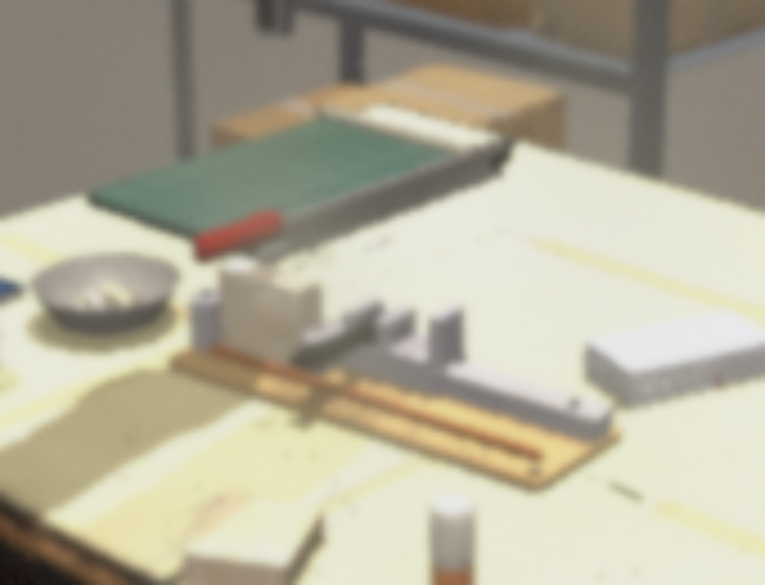

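```bash
python3 - <<'E'
from h import *
st=get_state();f=snap('wrist');T=camT(f,st)
P=lambda x,y,z:gpos(onz(f,(180+x/2.6,60+y/2.6),z,T)).round(4)
print('stop',P(180,200,.044),P(290,200,.044),'block',P(160,421,.054),P(320,420,.054))
print('bar top',P(232,218,.08),P(302,220,.08),P(232,440,.08),P(300,442,.08), 'stop-right',P(303,199,.044))
E
```

```text
stop [0.0275 0.0574 0.044 ] [-0.0128  0.0575  0.044 ] block [0.0362 0.1395 0.054 ] [-0.0245  0.1392  0.054 ]
bar top [0.0076 0.0593 0.08  ] [-0.0156  0.0599  0.08  ] [0.0083 0.1375 0.08  ] [-0.0158  0.1383  0.08  ] stop-right [-0.0175  0.0571  0.044 ]
```

```bash
python3 - <<'E'
from h import *
o=down(g[2]+np.pi)
move_l(GW(-.005,.126,.17),.2)
st=get_state();f=snap('wrist','w12.png');T=camT(f,st);print(st['clock'],gpos(T[:3,3]))
p=proj(f,GW(-.003,.06,.044),T).astype(int);print(p)
a=f['img'][:,:,::-1];cv2.imwrite('pics/w12z.png',cv2.resize(a[max(0,p[1]-60):p[1]+60,p[0]-80:p[0]+80],None,fx=5,fy=5,interpolation=cv2.INTER_CUBIC))
E
```

```text
33.65 [-0.00508679  0.05253637  0.31423427]
[276 103]
```

View pics/w12z.png

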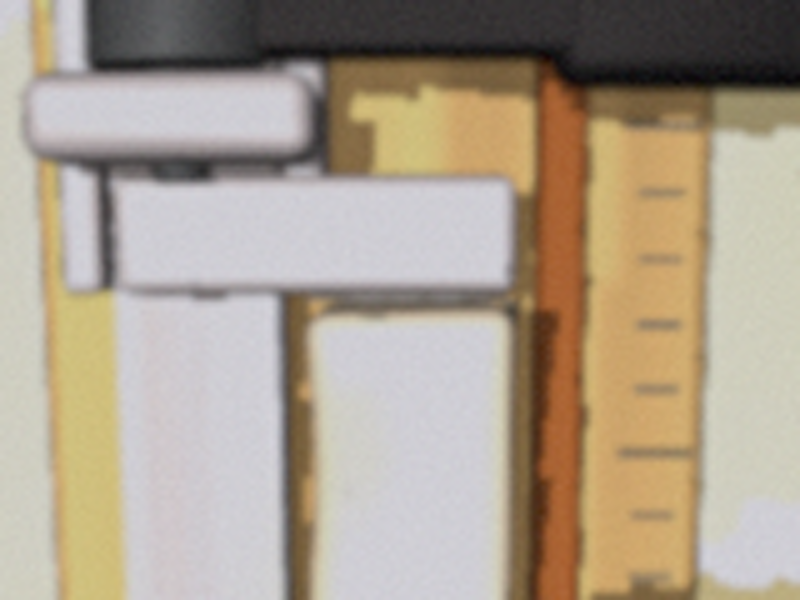

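```bash
python3 - <<'E'
from h import *
move_l(GW(-.005,.126,.25),.2)
st=get_state();print(st['clock'],st['contact_force']);sign_off()
E
```

```text
34.25 [-0.67081721  0.88130045 -0.29152019]
the job is handed in; nothing more can be done
```

The job is done and handed in at 34.3 s. The cream bar stands on its long edge in the channel against the end block, the stop is against it, and the cam lever is over flat.

**What I did:** I gripped the bar across its 26 mm thickness, lowered it into the channel and moved it up to the end block until I felt contact. I then pushed the stop by its tab with the lever up, flipped the lever over, and backed off clear of everything.

**Last checks:**
- **Stop:** two repeat pushes of 8 N moved it no further, at a travel of about 0.09.
- **Lever:** it met its end stop firmly twice at the same height (52.5 mm). In the picture it lies level, with its tip towards the robot.
- **Snug fit:** the close view shows the stop against the bar with no clear gap.
- **Disagreement:** edges measured in the last picture give about 82 mm between stop and end block, against the 80 mm bar. I put this down to rounded edges and about 2 mm of calibration error, because the contact forces say the bar is held. I did not measure the gap any other way.
- **Other things:** the bowl, blanks, glue stick and flat bar looked untouched in the scene views. I did not check the tape in the last ones, but the arm did not go near it.

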